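Press wooden souvenir tickets in the hand-cranked roller press

ROBOT

A 6-joint arm with a two-finger parallel gripper is mounted at the origin on the work surface. World frame = base frame: x ahead of the robot, y to its left, z up, the work surface at z = 0. Lengths are in m, angles in rad, forces in N, time in s.
With the tool pointing down it reaches from about 0.375 to 0.975 m from the base axis. Payload 3.8 kg.
Tool frame: the origin (TCP) lies midway between the tips of the shut fingers; the grasp point (between the pads) lies 19 mm behind it; z points along the fingers, y is the line along which they close (so a half turn about z gives the same grasp; the last joint's range is limited). The gripper opens to 88 mm and grips with 3 to 60 N. Pads are 18 mm wide; open, the fingers measure 123 mm over their backs; the gripper's body (75 mm by 187 mm) begins 45 mm behind the grasp point.
Start: joints at [1.076, 0.264, 1.604, -0, 1.274, -0.037], TCP at [0.298, 0.605, 0.239] pointing down, gripper open.
Joint ranges: [-2.63, 2.63], [-0.94, 2.18], [0.31, 2.57], [-1.31, 4.45], [0, 2.66], [-2.55, 2.55]. Speed limits (rad/s): [2.57, 2.57, 3.14, 3.14, 3.14, 3.14].

INTERFACE

Orientations are given as a rotation vector (axis times angle).
In Python, from cell import manip, inverse_kinematics, cams, order gives the robot as it stands. Calls block until the motion is done:
- manip.move_pose(position, orientation): joint-space move of the TCP to a pose.
- manip.move_linear(position, rate=0.15, rot=None): straight line of the TCP; rot=None keeps the orientation; rate is the mean speed in m/s.
- manip.set_joints(angles): joint-space move.
- manip.set_gripper(opening, force=None): finger opening in m; force is the grip in N (None keeps the last); returns when the fingers have stopped.
- manip.dwell(seconds).
- inverse_kinematics(position, orientation): joint angles nearest the present ones, or None.
- manip.state(): the state.
- cams.capture(name): name is "side" or "top" or "wrist"; returns a dict with "image" (480x640x3 uint8, blue, green, red), "z_map" (480x640 float32, m along the optical axis (not along the pixel's ray), 0 where there is no reading), "intrinsics" (3x3 intrinsics, pixels), "position" and "orientation" of the camera in the world; the wrist camera has in their place "T_tool_cam" (4x4, takes a point from camera to tool coordinates, whose origin is the TCP and whose axes are the flange's). Camera axes: x right, y down, z forward; pixel columns grow to the right and rows downward; lengths in m; the calibration is good to about 2 mm. A picture is of the moment at which its call begins: read the wrist's pose just before it.
A pose or a line that the arm cannot do raises manip.IKError and nothing moves.
- order.close_job(): hands the job in; it is judged then, once.
The state is a dict: "clock": time; "joint_pos": joint angles; "joint_velocities": joint speeds; "tau": joint torques, N m; "tool_pos": TCP position; "tcp_rot": TCP orientation; "contact_force": force on the tool from outside, world axes, zero at the start; "moment": the same for the moment, N m; "gripper_width": finger opening in m; "grasp_force": force on a finger pad.
Only numpy, scipy, OpenCV 4.12 (cv2) and the standard library are available. Lean on these libraries where they do the work, as an engineer would, in place of code of your own. Each camera call takes 0.05 s, during which the arm holds its last target. There are 200 camera calls.

TASK

Lay every good wooden ticket blank flat in its own lane of the press's jig bed, turn the crank until the bed has passed under the roller and all the way out at the far end, and there drop the pressed tickets into the wire basket. Then crank the empty bed fully back to the near end. Any blank with a broken corner and a red dot goes into the red reject box; leave the other things on the counter where they are.

Things in the scene. Friction and masses are not known exactly. Their poses are not given: they have to be found in the camera images.
- press: grey hand-cranked roller press fixed to the counter, base 380 x 190 mm (x, y), 78 mm high; origin at the centre of its underside. Its x points away from the robot (turned by up to 6 degrees) and is the way the bed travels from the near end to the far end; its crank is on its -y side (the robot's right)
- roller (a point): middle of the steel roller, radius 19 mm, lying across the press (along y), 124 mm above the counter over the press's origin; axes as the press. It is held in a bridge of two cheeks and a bar, 70 mm along x, 222 mm along y, 176 mm high (screw tops 192 mm). Bed and tickets pass beneath with 3 mm to spare over a 12 mm ticket lying flat
- bed (a joint): slide of the jig bed, m: 0 = fully home at the near end (bed centre 120 mm on the robot's side of the roller), 0.24 = fully out at the far end (120 mm beyond the roller). Driven only by the crank, 0.0191 m per rad, 0.24 m for two full turns
- bed_floor (a point): centre of the jig bed's floor (top face), 90 mm above the counter; axes as the press; travels with the bed. The aluminium bed is 132 x 184 mm (x, y) with a rim 6 mm high and wide around it. Three lanes lie along x, side by side at y = -64, 0 and +64 mm, each 44 mm wide and 120 mm long inside
- lane_mid (a point): centre of the middle lane's floor (same point as bed_floor). Lanes are parted only near their ends by black blocks 6 mm high, 26 mm long (along x, centred 47 mm either side of the bed's middle) and 20 mm wide, so beside the middle 68 mm of each lane there is room for fingers
- crank (a joint): crank angle, rad: 0 = bed home, handle straight up; 12.57 (two turns) = bed fully out, handle straight up again; stops at both. As it grows the top of the crank comes towards the robot: handle at press x = -75 sin(angle) mm, height 124 + 75 cos(angle) mm. Starts at 0 to 0.5. 2 to 4 N at the handle turns it; it stays where it is left
- crank_grip (a point): middle of the black crank handle, a freely spinning round sleeve 22 mm in diameter, 98 mm long, level along the press's y, 187 mm out from the press's middle on its -y side, 75 mm off the crank axis (the roller's). The crank arm is 55 mm from this point, the free end 53 mm the other way. The point's axes spin with the sleeve
- blank_a: good souvenir ticket blank: a pale wooden plaque 110 x 34 x 12 mm (along its x, y, z), all corners whole, two green lines and a small black dot near one end on both faces, 30 g; origin at its centre. May be absent.
- blank_b: another good souvenir ticket blank: a pale wooden plaque 110 x 34 x 12 mm (along its x, y, z), all corners whole, two green lines and a small black dot near one end on both faces, 30 g; origin at its centre. May be absent.
- blank_c: another good souvenir ticket blank: a pale wooden plaque 110 x 34 x 12 mm (along its x, y, z), all corners whole, two green lines and a small black dot near one end on both faces, 30 g; origin at its centre. May be absent.
- spoiled: spoiled ticket blank: same pale wood and outer size 110 x 34 x 12 mm (x, y, z), but one corner (its +x, -y corner, 32 x 17 mm) is broken off and it bears a red sticker dot 20 mm across near the middle of both faces; origin at the centre of its outer size. May be absent.
- mat: green desk mat 310 x 240 x 3 mm (x, y, z), fixed, on which the blanks start lying flat, to the right of the press; origin at the centre of its underside
- basket: open wire basket, bright steel wire, 150 x 180 mm (x, y) outside, 75 mm high, walls 4 mm, floor 4 mm, loose, 600 g, left of the press; origin at the centre of its underside
- reject_box: red open plastic box 130 x 160 mm (x, y) outside, 65 mm high, walls 4 mm, loose, 450 g, left of the press (its place and the basket's may be swapped); origin at the centre of its underside
- sponge_dish: white round dish with a yellow sponge, 68 mm across, 29 mm high, to be left alone; origin under its centre
- ink_pad: blue ink pad 75 x 110 x 17 mm, to be left alone; origin under its centre
- rubber_stamp: wooden rubber stamp 52 x 24 mm, 69 mm high, standing, to be left alone; origin under its centre
- stapler: black and orange stapler 150 x 34 mm, 51 mm high, to be left alone; origin under its middle

How it is judged:
By the outcome, as a careful person would: the job done as asked, in the order asked, and still so for the second after the job is handed in, with the robot touching nothing.
Of blank_a, blank_b, blank_c, spoiled only 3 to 4 are there at a start; the rules pass over those that are not, and their reading is None.
At some moment in a run one of blank_a, blank_b, blank_c, spoiled may be knocked a few centimetres aside while the robot is not near it.
Once in a run the grip may slacken for a moment while it holds something.
It also fails if it takes over 210 s, if anything falls off the work surface, if the arm or the gripper's body presses on something with over 40 N, if the wrist force passes 120 N, or if a joint passes its speed limit or range.

## Working session

There is one attempt and no reset: what is moved stays moved. The work goes in short steps, each a Python script; the robot and the scene stay as the last script left them, time stands still between calls to the robot, and variables do not carry over. Pictures are saved under pics/ and viewed, at most 14 in all, crops included, and the job is handed in when it is done.

```bash
ls; mkdir -p pics; python3 - <<'E'
from cell import manip, cams
import cv2,numpy as np
print(manip.state())
for n in ("side","top"):
    c=cams.capture(n); cv2.imwrite(f"pics/{n}0.png",c["image"]); np.savez(f"{n}0.npz",**c)
    print(n,c["intrinsics"].tolist(),c["position"],c["orientation"])
c=cams.capture("wrist"); print(c["T_tool_cam"])
E
```

```text
pics
{'clock': 0.0, 'joint_pos': array([ 1.07609285e+00,  2.64716965e-01,  1.60538753e+00, -1.70350070e-05,
        1.27370685e+00, -3.68802782e-02]), 'joint_velocities': array([-0.00135546,  0.00061821,  0.0010983 , -0.00146871, -0.00166507,
       -0.00057313]), 'tau': array([-1.20686385e-03, -5.02122509e+01, -3.56862473e+01,  7.27478787e-02,
        2.98008369e-02, -1.90732567e-04]), 'tool_pos': array([0.29799875, 0.60485199, 0.2374051 ]), 'tcp_rot': array([-0.71274607, -3.05908865,  0.00336884]), 'contact_force': array([-0.56296997,  0.97474126, -0.37604784]), 'moment': array([-0.03851772, -0.03193073,  0.00801931]), 'grasp_force': 0.0, 'gripper_width': 0.08797586826111854}
side [[474.5204624679403, 0.0, 319.3231227805774], [0.0, 474.5204624679403, 242.3482291956198], [0.0, 0.0, 1.0]] [ 0.22347963 -0.54778511  0.88484215] [-2.39306934  0.63803905 -0.20265918]
top [[575.229637028743, 0.0, 319.57428052150914], [0.0, 575.229637028743, 246.35454824407714], [0.0, 0.0, 1.0]] [ 0.23923866 -0.03077072  1.28358156] [-2.21000185  1.99944242 -0.21983397]
[[ 1.96135405e-04 -9.65872873e-01 -2.59016514e-01  6.65050736e-02]
 [ 9.99999876e-01  7.09539606e-05  4.92643779e-04  1.60960372e-03]
 [-4.57453015e-04 -2.59016579e-01  9.65872767e-01 -1.45891916e-01]
 [ 0.00000000e+00  0.00000000e+00  0.00000000e+00  1.00000000e+00]]
```

View pics/top0.png

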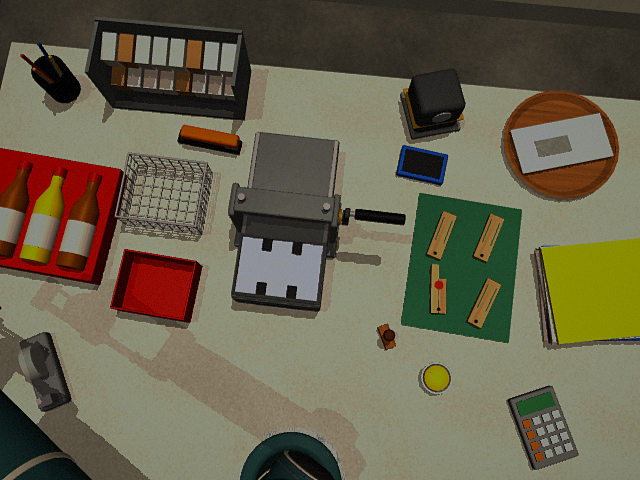

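View pics/side0.png

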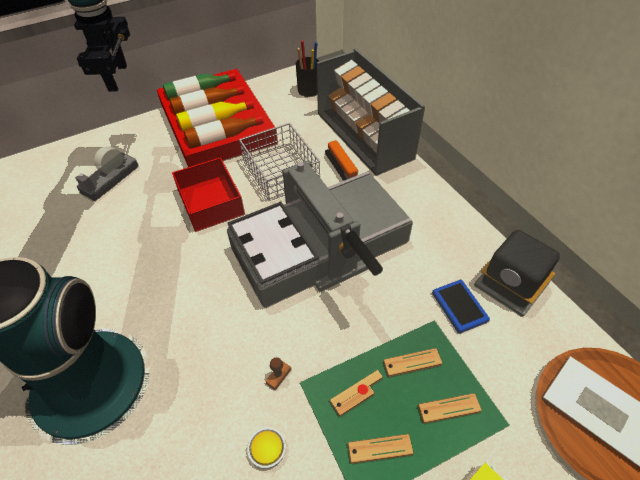

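The top view shows three good blanks near (441,235), (489,237) and (485,304). The spoiled one with the red dot is at (438,288). The press is at (288,220) with its bed near home and the crank handle at (380,217). The basket is at (165,195) and the red reject box at (157,287); the side view agrees. Next I'll measure them.

```bash
cat > h.py <<'E'
import numpy as np, cv2
from scipy.spatial.transform import Rotation as R
from cell import manip, inverse_kinematics, cams, order
def cap(n):
    if n=="wrist":
        s=manip.state(); c=cams.capture(n)
        T=np.eye(4); T[:3,:3]=R.from_rotvec(s["tcp_rot"]).as_matrix(); T[:3,3]=s["tool_pos"]
        T=T@c["T_tool_cam"]; c["R"]=T[:3,:3]; c["p"]=T[:3,3]
    else:
        c=cams.capture(n); c["p"]=np.array(c["position"]); c["R"]=R.from_rotvec(c["orientation"]).as_matrix()
    return c
def rays(c,uv):
    uv=np.asarray(uv,float).reshape(-1,2); K=c["intrinsics"]
    d=np.c_[(uv-[K[0,2],K[1,2]])/[K[0,0],K[1,1]],np.ones(len(uv))]
    return d@c["R"].T
def plane(c,uv,z):
    d=rays(c,uv); return (c["p"]+d*((z-c["p"][2])/d[:,2])[:,None])[:,:2]
def cloud(c):
    v,u=np.mgrid[:480,:640]; d=rays(c,np.c_[u.ravel(),v.ravel()])
    P=c["p"]+d*c["z_map"].reshape(-1,1); P[c["z_map"].ravel()<=0]=np.nan
    return P.reshape(480,640,3)
def rect(xy):
    "centre, (long, short), angle of the long side in (-90,90] deg, lengths in mm"
    (cx,cy),(w,h),a=cv2.minAreaRect(np.float32(xy)*1000)
    if w<h: w,h,a=h,w,a+90
    return np.array([cx,cy])/1000,(round(w,1),round(h,1)),(a+90)%180-90
def blobs(mask,area):
    mask=cv2.morphologyEx(mask.astype(np.uint8)*255,cv2.MORPH_CLOSE,np.ones((5,5)))
    return [k[:,0] for k in cv2.findContours(mask,0,cv2.CHAIN_APPROX_NONE)[0] if cv2.contourArea(k)>area]
E
python3 - <<'E'
from h import *
c=cap("top"); P=cloud(c); hsv=cv2.cvtColor(c["image"],cv2.COLOR_BGR2HSV); Z=P[...,2]
def largest(m,lo): 
    b=max(blobs(m,100),key=cv2.contourArea); return P[b[:,1],b[:,0],:2]
u,v=np.meshgrid(range(640),range(480))
box=lambda a,b,cc,d:(u>a)&(u<b)&(v>cc)&(v<d)
m=(Z>.068)&(Z<.105)&box(220,350,120,320)
print("press base",rect(P[m][:,:2]), np.median(Z[m]))
print("bed white",[(rect(plane(c,b,.09)),len(b),np.median(Z[b[:,1],b[:,0]])) for b in blobs((hsv[...,2]>140)&(hsv[...,1]<60)&(Z>.08)&(Z<.1)&box(220,350,200,320),100)])
m=(Z>.14)&box(220,350,150,260); print("bridge",rect(P[m][:,:2]),np.nanmax(Z[m]))
m=(Z>.12)&box(352,410,195,235); q=P[m]; print("handle",rect(q[:,:2]),np.percentile(q[:,2],[5,50,95]))
m=(Z>.05)&box(110,215,145,245); print("basket",rect(P[m][:,:2]),np.percentile(Z[m],[50,98]))
m=(Z>.045)&(Z<.08)&(hsv[...,1]>120)&box(105,210,246,330); print("reject",rect(P[m][:,:2]),np.percentile(Z[m],[50,98]))
print("green",[rect(plane(c,b,.003)) for b in blobs((abs(hsv[...,0]-72.)<15)&(hsv[...,1]>100)&box(390,530,185,350),3000)])
for b in blobs((hsv[...,0]<25)&(hsv[...,1]>60)&(hsv[...,2]>60)&box(405,520,195,340),100): print("blank",b.mean(0),rect(plane(c,b,.015)),np.median(Z[b[:,1],b[:,0]]))
E
```

```text
press base (array([0.55739783, 0.06538104]), (380.4, 218.6), -1.13409423828125) 0.08123068275665069
bed white [((array([0.44112845, 0.06824954]), (170.2, 117.5), 89.00423431396484), 350, np.float64(0.08948919693716839))]
bridge (array([0.5569422, 0.0587275]), (248.0, 69.6), 89.28012084960938) 0.2089069069963445
handle (array([ 0.54327802, -0.12280341]), (101.4, 22.6), 89.11498260498047) [0.19887776 0.20660729 0.21118382]
basket (array([0.59378711, 0.36480133]), (218.2, 153.5), 88.4934310913086) [0.07002531 0.0787784 ]
reject (array([0.38469638, 0.3337085 ]), (162.9, 130.9), 85.9841079711914) [0.06178108 0.06820025]
green [(array([ 0.50350574, -0.33728613]), (308.8, 239.2), -3.9956207275390625)]
blank [483.98198198 302.77477477] (array([ 0.42213986, -0.38590012]), (109.1, 33.6), -22.23076629638672) nan
blank [437.27868852 289.58196721] (array([ 0.44370813, -0.28282687]), (109.5, 31.3), 3.349788188934326) 0.015206648089333474
blank [488.40366972 237.25688073] (array([ 0.57182458, -0.39019778]), (109.3, 33.5), -18.779495239257812) nan
blank [441.3963964  234.74774775] (array([ 0.56690552, -0.28375674]), (109.3, 33.7), -16.91246795654297) 0.015024191587253988
```

```bash
cat >> h.py <<'E'
def down(deg,tilt=0): return (R.from_euler("z",deg,degrees=True)*R.from_euler("x",180,degrees=True)*R.from_euler("y",tilt,degrees=True)).as_rotvec()
def psi_for(a,p):
    "tool yaw (deg) with closing line across a long side at a deg, kept in joint range"
    best=None
    for k in (0,180,-180):
        q=inverse_kinematics(p,down(a+k))
        if q is not None and (best is None or abs(q[5])<best[0]): best=(abs(q[5]),a+k)
    return best[1]
E
python3 - <<'E'
from h import *
manip.set_gripper(.06)
manip.move_pose([.43,.066,.24],down(180)); print(manip.state()["joint_pos"].round(2))
c=cap("wrist"); cv2.imwrite("pics/w1.png",c["image"]); np.savez("w1.npz",**c)
manip.move_pose([.50,-.335,.33],down(-90+180)); print(manip.state()["joint_pos"].round(2))
c=cap("wrist"); cv2.imwrite("pics/w2.png",c["image"]); np.savez("w2.npz",**c)
print(c["intrinsics"],manip.state()["clock"])
a,b=cv2.imread("pics/w1.png"),c["image"]
cv2.imwrite("pics/w12.png",cv2.resize(np.hstack([a,b]),(800,300),interpolation=cv2.INTER_AREA))
E
```

```text
[ 0.1  -0.21  2.08  0.    1.26 -1.48]
[-0.63  0.08  1.65  0.    1.41 -0.63]
[[365.12584798   0.         321.21863377]
 [  0.         365.12584798 238.93827037]
 [  0.           0.           1.        ]] 4.425
```

View pics/w12.png

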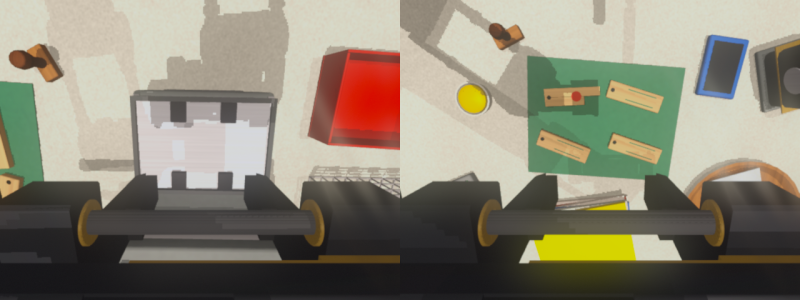

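The bed view (left half) shows the white bed floor from (133,97) to (272,188), with its black divider blocks. The mat view (right half) shows all four blanks: the spoiled one with its red dot at (570,97), and the good ones at (635,96), (563,146) and (634,148). Next I'll measure both from the full-size images.

```bash
cat >> h.py <<'E'
def blanks(c,lo=(0,0),hi=(640,300),z=.015,zone=((.36,.68),(-.48,-.18))):
    hsv=cv2.cvtColor(c["image"],cv2.COLOR_BGR2HSV); u,v=np.meshgrid(range(640),range(480))
    w=(hsv[...,0]<25)&(hsv[...,1]>50)&(hsv[...,2]>60)&(u>=lo[0])&(u<hi[0])&(v>=lo[1])&(v<hi[1])
    red=((hsv[...,0]<5)|(hsv[...,0]>174))&(hsv[...,1]>150)&(hsv[...,2]>80)
    out=[]
    for b in blobs(w,80):
        p,s,a=rect(plane(c,b,z)); m=np.zeros(w.shape,np.uint8); cv2.fillPoly(m,[b],1)
        if 95<s[0]<122 and 24<s[1]<42 and all(l<x<h for x,(l,h) in zip(p,zone)):
            out.append(dict(p=p,s=s,a=a,red=int((red&(m>0)).sum()),px=b.mean(0).round()))
    return out
E
python3 - <<'E'
from h import *
c=dict(np.load("w1.npz")); hsv=cv2.cvtColor(c["image"],cv2.COLOR_BGR2HSV)
u,v=np.meshgrid(range(640),range(480))
P=cloud(c); Z=P[...,2]
m=(hsv[...,2]>120)&(hsv[...,1]<70)&(u>190)&(u<460)&(v>140)&(v<312)&(Z>.08)&(Z<.1)
for b in blobs(m,2000):
    m2=np.zeros((480,640),np.uint8); cv2.fillPoly(m2,[b],1); print("bed",rect(plane(c,b,.09)),np.nanmedian(Z[m2>0]),b.min(0),b.max(0))
for d in blobs((hsv[...,2]<70)&(u>215)&(u<440)&(v>156)&(v<308)&(Z>.085),60):
    print("block",rect(plane(c,d,.096)),d.mean(0))
for d in blanks(dict(np.load("w2.npz"))): print(d)
E
```

```text
bed (array([0.4377572 , 0.07080357]), (188.8, 127.5), 88.26850891113281) 0.08990152527969278 [208 150] [443 303]
block (array([0.49966895, 0.14937624]), (41.7, 7.5), -89.98012599907815) [414.79807692 304.04807692]
block (array([ 0.49832962, -0.00760553]), (30.5, 10.3), -89.98013737611473) [233.3373494  302.90361446]
{'p': array([ 0.5718454 , -0.38726129]), 's': (110.2, 34.3), 'a': -18.85303497314453, 'red': 0, 'px': array([375., 237.])}
{'p': array([ 0.42286215, -0.38277216]), 's': (109.9, 35.4), 'a': -22.28009033203125, 'red': 0, 'px': array([261., 234.])}
{'p': array([ 0.44391983, -0.28139722]), 's': (109.6, 34.5), 'a': 2.5049731731414795, 'red': 94, 'px': array([273., 152.])}
{'p': array([ 0.5670976 , -0.28163657]), 's': (109.8, 33.9), 'a': -16.9022216796875, 'red': 0, 'px': array([375., 154.])}
```

```bash
python3 - <<'E'
from h import *
i=cv2.imread("pics/w1.png")[130:320,190:460]; cv2.imwrite("pics/w1c.png",cv2.resize(i,None,fx=2.9,fy=2.9,interpolation=cv2.INTER_CUBIC))
E
```

```text
(no output)
```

View pics/w1c.png

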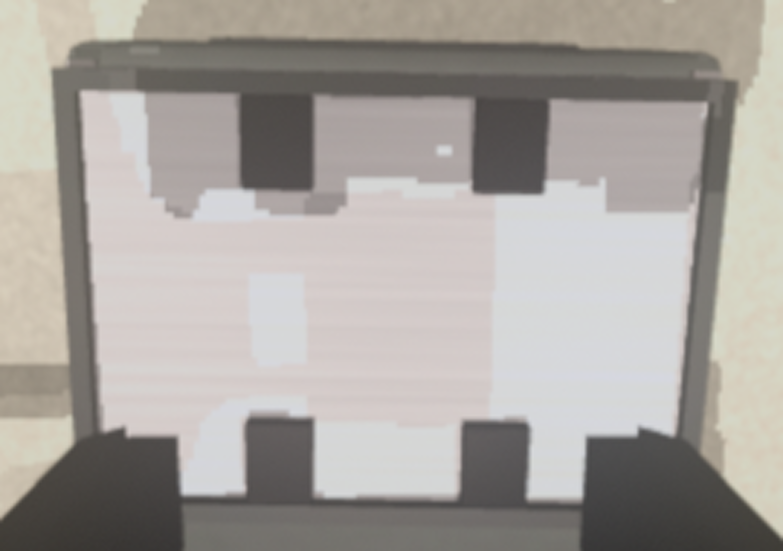

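The crop shows the four black divider blocks. In crop pixels (2.9x, offset (190,130)) they run x 239–314 and 473–549 at the near end, and x 246–314 and 461–528 at the far end. Next I'll compute the bed centre from their corners.

```bash
python3 - <<'E'
from h import *
c=dict(np.load("w1.npz"))
B=np.array([[239.5,95,314,190],[473,98,549,193],[246,419,314,496],[461,421,528,498]])
C=[]
for a,b,x,y in B:
    q=plane(c,np.array([[a,b],[x,b],[x,y],[a,y]])/2.9+[190,130]-.3,.096); C.append(q.mean(0)); print(C[-1].round(4),(np.ptp(q,axis=0)*1000).round(1))
C=np.array(C); m=C.mean(0); ax=(C[2]+C[3]-C[0]-C[1]); ay=(C[1]+C[3]-C[0]-C[2])
print(m,np.linalg.norm(ax)/2,np.linalg.norm(ay)/2,np.degrees(np.arctan2(ax[1],ax[0])),np.degrees(np.arctan2(-ay[0],ay[1])))
t=dict(np.load("top0.npz")); t["p"]=t["position"];t["R"]=R.from_rotvec(t["orientation"]).as_matrix()
hsv=cv2.cvtColor(t["image"],cv2.COLOR_BGR2HSV);u,v=np.meshgrid(range(640),range(480))
for d in blobs((hsv[...,2]<75)&(u>240)&(u<322)&(v>240)&(v<302),20): print("top block",rect(plane(t,d,.096)),d.mean(0))
E
```

```text
[0.3936 0.0397] [25.6 20.9]
[0.3943 0.1034] [25.6 21.5]
[0.4854 0.0384] [24.3 20.6]
[0.486  0.1015] [24.4 20.4]
[0.43983468 0.07074951] 0.09178089075612403 0.06339413826402904 -1.006260445041318 -0.6232499025421269
top block (array([0.41565726, 0.05998013]), (166.0, 88.5), -84.26879739761353) [289.71034483 291.26206897]
top block (array([0.48900037, 0.02000522]), (71.9, 28.1), -84.23173761367798) [303.02197802 244.3956044 ]
top block (array([0.48515036, 0.09904749]), (22.1, 20.5), -0.27259063720703125) [266.77777778 245.55555556]
```

```bash
cat >> h.py <<'E'
BED=np.array([.440,.070]); YAW=-1.0; ORG=np.array([.5572,.068]); HI=.30
def inpress(x,y,o=ORG): return o+R.from_euler("z",YAW,degrees=True).as_matrix()[:2,:2]@[x,y]
def go(x,y,z,rate=.15):
    "straight line, then one correction of the steady error"
    t=np.array([x,y,z]); manip.move_linear(t,rate=rate); e=t-manip.state()["tool_pos"]
    if np.abs(e).max()>.0007: manip.move_linear(t+e,rate=.05)
    return (t-manip.state()["tool_pos"])*1000
def pick(b,z=.009,k=180,opening=.056):
    x,y=b["p"]; manip.set_gripper(opening,25)
    manip.move_pose([x,y,z+.09],down(b["a"]+k)); e=go(x,y,z)
    manip.set_gripper(0,25); manip.dwell(.1); s=manip.state(); print("grip",s["gripper_width"].round(4),s["grasp_force"],e.round(1))
    manip.move_linear([x,y,HI],rate=.3); s=manip.state(); print("lift",s["gripper_width"].round(4),s["clock"])
    return s["gripper_width"]>.025
def place(x,y,z,psi,opening=.044):
    manip.move_pose([x,y,max(HI-.05,z+.05)],down(psi)); s=manip.state(); print("over",s["gripper_width"].round(4))
    if s["gripper_width"]<.025: return False
    e=go(x,y,z); s=manip.state(); print("at",e.round(1),s["gripper_width"].round(4),s["contact_force"].round(1))
    manip.set_gripper(opening); manip.dwell(.15); manip.move_linear([x,y,HI],rate=.3); return True
def top_blanks():
    L=blanks(cap("top"),lo=(395,190),hi=(525,345))
    for b in L: b["p"]=b["p"]+[0,.002]
    return L
E
python3 - <<'E'
from h import *
for p,d in (([.61,.07,.1],-1),([.677,.005,.097],-1),([.677,.133,.097],179),([.594,.365,.08],88),([.385,.334,.05],86),([.48,-.12,.12],90)):
    q=inverse_kinematics(p,down(d)); print(p,d,None if q is None else np.round(q,2))
for a in np.arange(0,360,45):
    t=np.radians(a); g=inpress(-.075*np.sin(t),-.197); 
    for tl in (25,-25):
        M=R.from_rotvec(down(90,tl)).as_matrix(); p=np.r_[g,.124+.075*np.cos(t)]+.017*M[:,2]
        q=inverse_kinematics(p,down(90,tl)); print(a,tl,M[:,2].round(2),None if q is None else np.round(q,2))
L=top_blanks(); b=[x for x in L if x["red"]>3]; print(L); assert len(b)==1 and len(L)==4
if pick(b[0]): place(.385,.335,.045,86,.07)
print(manip.state()["clock"])
E
```

```text
[0.61, 0.07, 0.1] -1 [ 0.07  0.27  1.87 -0.    1.    1.66]
[0.677, 0.005, 0.097] -1 [-0.03  0.38  1.73 -0.    1.04  1.56]
[0.677, 0.133, 0.097] 179 [ 0.16  0.4   1.69  0.    1.04 -1.4 ]
[0.594, 0.365, 0.08] 88 [ 0.52  0.43  1.69 -0.    1.02  0.55]
[0.385, 0.334, 0.05] 86 [0.67 0.15 2.12 0.   0.87 0.74]
[0.48, -0.12, 0.12] 90 [-0.3   0.03  2.1  -0.    1.01 -0.3 ]
0 25 [ 0.    0.42 -0.91] [-0.49  0.22  1.83  0.39  1.33 -0.63]
0 -25 [-0.   -0.42 -0.91] [-0.03  0.11  1.96 -0.49  1.12  0.2 ]
45 25 [ 0.    0.42 -0.91] [-0.53  0.15  1.95  0.39  1.29 -0.69]
45 -25 [-0.   -0.42 -0.91] [-0.03  0.03  2.08 -0.5   1.07  0.22]
90 25 [ 0.    0.42 -0.91] [-0.55  0.18  2.03  0.4   1.2  -0.75]
90 -25 [-0.   -0.42 -0.91] [-0.03  0.06  2.17 -0.54  0.97  0.29]
135 25 [ 0.    0.42 -0.91] [-0.53  0.29  2.01  0.42  1.11 -0.77]
135 -25 [-0.   -0.42 -0.91] [-0.03  0.18  2.15 -0.58  0.88  0.36]
180 25 [ 0.    0.42 -0.91] [-0.49  0.39  1.92  0.44  1.09 -0.74]
180 -25 [-0.   -0.42 -0.91] [-0.03  0.3   2.05 -0.59  0.87  0.37]
225 25 [ 0.    0.42 -0.91] [-0.45  0.44  1.8   0.43  1.14 -0.68]
225 -25 [-0.   -0.42 -0.91] [-0.03  0.35  1.93 -0.55  0.93  0.32]
270 25 [ 0.    0.42 -0.91] [-0.44  0.41  1.72  0.42  1.23 -0.62]
270 -25 [-0.   -0.42 -0.91] [-0.03  0.32  1.85 -0.52  1.02  0.26]
315 25 [ 0.    0.42 -0.91] [-0.45  0.32  1.74  0.41  1.3  -0.6 ]
315 -25 [-0.   -0.42 -0.91] [-0.03  0.23  1.86 -0.5   1.09  0.21]
[{'p': array([ 0.37145602, -0.20543869]), 's': (112.4, 30.7), 'a': 4.106102466583252, 'red': 0, 'px': array([400., 317.])}, {'p': array([ 0.56689172, -0.28170261]), 's': (109.3, 33.8), 'a': -17.029388427734375, 'red': 0, 'px': array([441., 235.])}]Traceback (most recent call last):
  File "<stdin>", line 9, in <module>
AssertionError
```

The arm was still over the mat and blocked the top view, so I'll use a wrist picture for this pick.

```bash
python3 - <<'E'
from h import *
L=blanks(cap("wrist")); b=[x for x in L if x["red"]>20]; print([(x["p"].round(4),x["s"],x["red"]) for x in L]); assert len(b)==1
if pick(b[0]): place(.385,.335,.045,86,.07)
L=top_blanks(); print([(x["p"].round(4),x["s"],x["a"],x["red"]) for x in L]); print(manip.state()["clock"])
c=cap("side"); cv2.imwrite("pics/s1.png",c["image"])
E
```

```text
[(array([ 0.5718, -0.3874]), (110.2, 34.6), 0), (array([ 0.4229, -0.3828]), (109.8, 35.4), 0), (array([ 0.4439, -0.2814]), (109.7, 34.5), 88), (array([ 0.5671, -0.2816]), (109.9, 34.0), 0)]Traceback (most recent call last):
  File "<stdin>", line 3, in <module>
  File "h.py", line 58, in pick
    manip.set_gripper(0,25); manip.dwell(.1); s=manip.state(); print("grip",s["gripper_width"].round(4),s["grasp_force"],e.round(1))
                                                                            ^^^^^^^^^^^^^^^^^^^^^^^^
AttributeError: 'float' object has no attribute 'round'
```

Only a print statement failed. The blank is gripped, so I'll continue from the lift.

```bash
sed -i 's/s\["gripper_width"\]\.round(4)/round(s["gripper_width"],4)/g' h.py; python3 - <<'E'
from h import *
s=manip.state(); print(s["gripper_width"],s["grasp_force"],s["tool_pos"],s["clock"])
manip.move_linear([*s["tool_pos"][:2],HI],rate=.3)
print(place(.385,.335,.045,86,.07))
L=top_blanks(); print([(x["p"].round(4),x["s"],round(x["a"],1),x["red"]) for x in L]); print(manip.state()["clock"])
c=cap("side"); cv2.imwrite("pics/s1.png",c["image"])
E
```

```text
0.03366938294572625 25.001454055309296 [ 0.44457557 -0.28182977  0.00990749] 7.5333
over 0.0335
at [0.5 0.4 0.4] 0.0334 [0.2 0.3 0.2]
True
[(array([ 0.4221, -0.3839]), (109.0, 33.7), -22.2, 0), (array([ 0.5718, -0.3883]), (109.3, 33.7), -19.0, 0), (array([ 0.5669, -0.2817]), (109.3, 33.8), -17.0, 0)]
14.8167
```

View pics/s1.png

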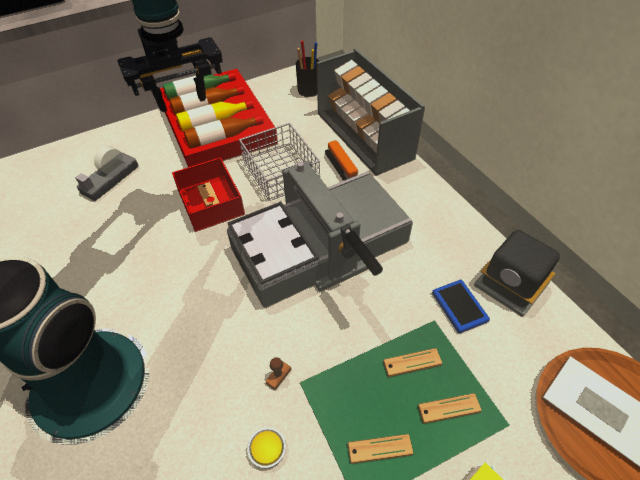

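The spoiled blank is in the red box at (205,190), and three good blanks remain on the mat. I'll place the first good blank in the left lane (+y) and check how it sits.

```bash
python3 - <<'E'
from h import *
L=sorted(top_blanks(),key=lambda b:-b["p"][1]); assert len(L)==3
x,y=inpress(0,.064,BED)
print(pick(L[0]) and place(x,y,.099,180+YAW))
manip.move_pose([.40,.066,.26],down(180)); c=cap("wrist"); np.savez("w3.npz",**c); cv2.imwrite("pics/w3.png",c["image"][100:340,140:520]); print(manip.state()["clock"])
E
```

```text
grip 0.0337 25.00086396932602 [-0.7  0.2 -0.7]
lift 0.0331 20.15
over 0.0332
at [0.5 0.  0.3] 0.033 [ 0.  -1.  -0.6]
True
25.0083
```

View pics/w3.png

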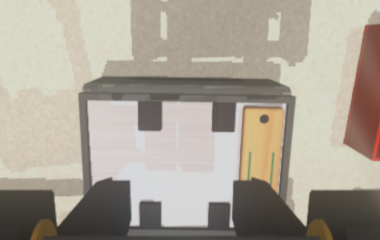

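The ticket lies flat in the left lane, spanning (241–284, 106+) in the crop, about 1 mm toward the rim side. I'll place the other two, shifted by 1 mm.

```bash
python3 - <<'E'
from h import *
for lane,z in ((-.064,.099),(0,.0975)):
    L=sorted(top_blanks(),key=lambda b:-b["p"][1]); print(len(L),L[0]["p"],L[0]["s"])
    assert len(L)==(2 if lane else 1)
    x,y=inpress(0,lane-.0007,BED); print(x,y)
    ok=pick(L[0]) and place(x,y,z,180+YAW); print(ok)
    if not ok: break
manip.move_pose([.37,.066,.30],down(180)); c=cap("wrist"); np.savez("w4.npz",**c); cv2.imwrite("pics/w4.png",cv2.resize(c["image"][100:340,140:520],None,fx=2,fy=2)); print(manip.state()["clock"])
E
```

```text
2 [ 0.4221597  -0.38385159] (109.1, 33.8)
0.43887082930350774 0.005309854123381488
grip 0.0337 25.000329315662384 [ 0.1  0.4 -0.4]
lift 0.0333 29.875
over 0.0336
at [ 0.4 -0.1  0.1] 0.0336 [0.2 0.3 0.3]
True
1 [ 0.57185016 -0.38816888] (109.3, 33.7)
0.43998778331549393 0.06930010661339053
grip 0.0332 25.00032126903534 [ 0.   0.3 -0.5]
lift 0.0335 38.8917
over 0.0333
at [ 0.4 -0.1  0.2] 0.0337 [-0.7  0.5  0. ]
True
43.8167
```

View pics/w4.png

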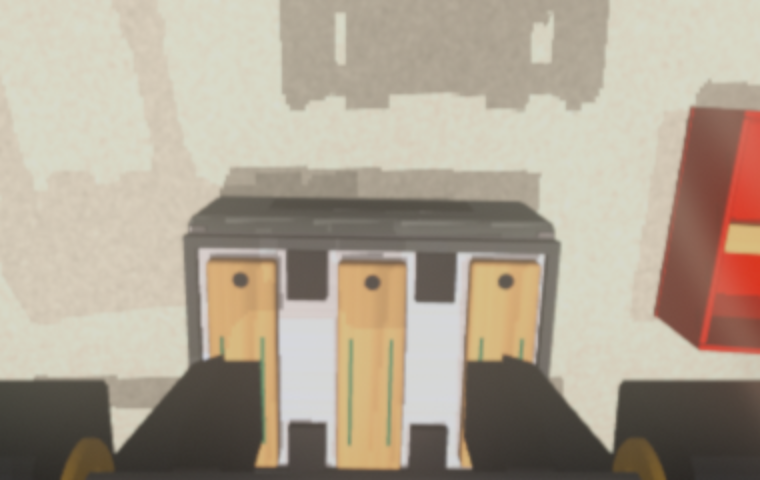

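All three tickets lie flat in their lanes; their near ends are at rows 258–262 of the crop, clear of the blocks and rim. Next I'll turn the crank, half a turn first.

```bash
cat >> h.py <<'E'
ROT=down(90,25); TZ=R.from_rotvec(ROT).as_matrix()[:,2]
def handle(a,off=-.197): return np.r_[inpress(-.075*np.sin(a),off),.124+.075*np.cos(a)]+.019*TZ
def grab(a,force=25):
    manip.set_gripper(.06); p=handle(a); manip.move_pose(p+[0,0,.11],ROT); manip.move_linear(p,rate=.15)
    e=p-manip.state()["tool_pos"]; manip.move_linear(p+e,rate=.05)
    manip.set_gripper(0,force); s=manip.state(); print("grab",round(s["gripper_width"],4),s["grasp_force"],s["contact_force"].round(1))
def crank(a0,a1,rate=.2):
    n=int(np.ceil(abs(a1-a0)/.35)); fm=0
    for i,a in enumerate(np.linspace(a0,a1,n+1)[1:]):
        manip.move_linear(handle(a),rate=rate); s=manip.state(); f=np.linalg.norm(s["contact_force"]); fm=max(fm,f)
        if f>35 or not .018<s["gripper_width"]<.026: print("STOP",a,f,s["gripper_width"]); return a
    print("crank",a1,"maxF",round(fm,1),"w",round(s["gripper_width"],4),"err",((handle(a1)-s["tool_pos"])*1000).round(1),"t",s["clock"]); return a1
E
python3 - <<'E'
from h import *
m=manip.state()["tool_pos"]; manip.move_linear([m[0],m[1],.36],rate=.3)
manip.move_pose(handle(.145)+[0,0,.15],ROT)
c=cap("top"); Z=cloud(c)[...,2]; b=blanks(c,lo=(225,220),hi=(335,315),z=.102,zone=((.3,.6),(-.1,.2)))
for x in b:
    d=np.array([np.cos(np.radians(x["a"])),np.sin(np.radians(x["a"]))]); print(x["p"].round(4),x["s"],round(x["a"],1),x["px"])
P=cloud(c)
for x in b:
    for t in (-.045,0,.045):
        q=x["p"]+t*np.array([1,0]); m=np.hypot(P[...,0]-q[0],P[...,1]-q[1])<.008; print(round(float(np.nanmedian(P[m][:,2])),4),end=" ")
print(); grab(.145); a=crank(.145,np.pi)
c=cap("side"); cv2.imwrite("pics/s2.png",c["image"])
E
```

```text
[0.4369 0.0032] (116.1, 40.4) -3.2 [309. 271.]
[0.4377 0.0683] (115.7, 34.7) -0.9 [279. 269.]
0.1014 0.1017 0.1014 0.1009 0.102 0.1014 
grab 0.02 24.976883232593536 [ 1.6  0.4 -0.8]
crank 3.141592653589793 maxF 31.7 w 0.0192 err [ 3.8 -0.1  5.5] t 50.25
```

View pics/s2.png

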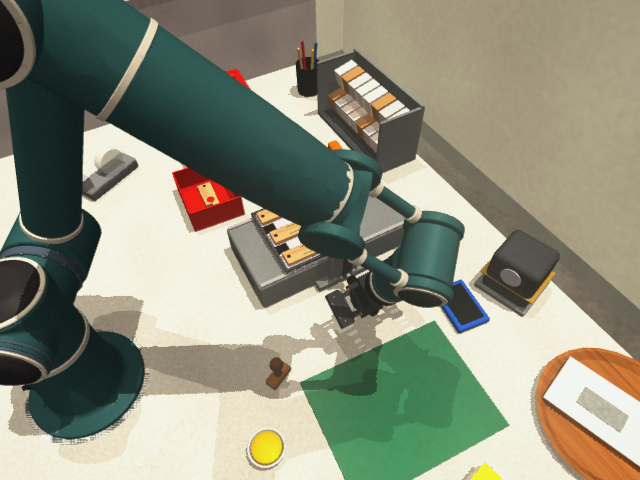

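The bed is moving, with the three tickets at (285,235) heading under the roller. The force on the handle is higher than it should be, so I'll check the state, open the fingers briefly and find the handle's true position.

```bash
python3 - <<'E'
from h import *
s=manip.state(); print(s["contact_force"].round(1),s["tool_pos"]-handle(np.pi),s["gripper_width"])
manip.set_gripper(.05); manip.dwell(.3); s=manip.state(); print(s["contact_force"].round(1),s["tool_pos"]-handle(np.pi))
c=cap("top"); hsv=cv2.cvtColor(c["image"],cv2.COLOR_BGR2HSV)
c2=cap("wrist"); cv2.imwrite("pics/m.png",np.hstack([cv2.resize(c["image"][150:330,200:440],(400,300)),cv2.resize(c2["image"],(400,300))]))
E
```

```text
[  0.3  -0.4 -31.6] [-3.99882116e-03  8.63139909e-05 -5.50514219e-03] 0.019173028959366397
[-0.2  1.1 -0.8] [-1.01026725e-04  5.76029113e-05 -7.09844220e-05]
```

View pics/m.png

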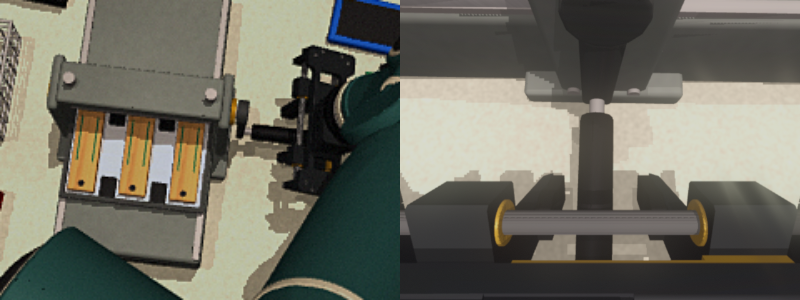

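The view between the fingers shows the handle sleeve centred across the opening at (597,150), so only the height is off. I'll measure the sleeve height from depth.

```bash
python3 - <<'E'
from h import *
c=cap("wrist"); P=cloud(c); h=handle(np.pi)-.019*TZ; print("expected",h)
for lo,hi in ((-.165,-.155),(-.155,-.145),(-.145,-.135),(-.135,-.125)):
    m=(abs(P[...,0]-h[0])<.02)&(P[...,1]>lo)&(P[...,1]<hi)&(P[...,2]>.03)&(P[...,2]<.09); q=P[m]
    if len(q)>10: print(lo,len(q),"top z",np.percentile(q[:,2],[50,95]).round(4),"x",np.percentile(q[:,0],[5,50,95]).round(4))
E
```

```text
expected [ 0.55376188 -0.12897     0.049     ]
-0.165 715 top z [0.058  0.0602] x [0.5407 0.5505 0.5599]
-0.155 1679 top z [0.0585 0.0604] x [0.5411 0.5504 0.5595]
-0.135 1194 top z [0.0585 0.0604] x [0.5413 0.551  0.5604]
```

```bash
python3 - <<'E'
from h import *
a=np.pi-.04
manip.move_linear(handle(a),rate=.1); manip.set_gripper(0,20); manip.dwell(.2); s=manip.state(); print(s["gripper_width"],s["contact_force"].round(1))
for b in (a+.35,a+.7,a+1.05,a+1.4,a+1.75):
    manip.move_linear(handle(b),rate=.2); s=manip.state(); e=(s["tool_pos"]-handle(b))*1000
    t=np.array([-np.cos(b),0,-np.sin(b)]); n=np.array([-np.sin(b),0,np.cos(b)])
    print(round(b,2),"F",s["contact_force"].round(1),"tang/rad err",round(e@t,1),round(e@n,1),round(s["gripper_width"],4),s["clock"])
E
```

```text
0.020958829574576173 [-0.6 -0.5  1. ]
3.45 F [ 1.4  0.2 -1.7] tang/rad err 1.1 0.2 0.0207 52.6583
3.8 F [ 3.7  0.3 -2.4] tang/rad err 0.8 0.3 0.0207 52.9417
4.15 F [ 4.6  1.2 -2.2] tang/rad err 0.8 0.2 0.0207 53.225
4.5 F [ 4.1  2.2 -0.5] tang/rad err 0.4 0.0 0.0213 53.5083
4.85 F [6.8 1.2 2.3] tang/rad err 0.4 1.0 0.0212 53.7917
```

Forces are low after the re-grip. I'll continue, re-gripping automatically whenever the force builds up.

```bash
cat >> h.py <<'E'
def crank2(a0,a1,rate=.2,lim=14):
    n=int(np.ceil(abs(a1-a0)/.35)); fm=0; k=0
    for a in np.linspace(a0,a1,n+1)[1:]:
        manip.move_linear(handle(a),rate=rate); s=manip.state(); f=np.linalg.norm(s["contact_force"]); fm=max(fm,f)
        if f>60 or not .016<s["gripper_width"]<.027: print("STOP",a,f,s["gripper_width"]); return a
        if f>lim and a!=a1: k+=1; manip.set_gripper(.032); manip.set_gripper(0,20)
    print("crank",round(a1,2),"maxF",round(fm,1),"regrips",k,"F",s["contact_force"].round(1),"w",round(s["gripper_width"],4),"t",s["clock"]); return a1
E
python3 - <<'E'
from h import *
a=np.pi-.04+1.75
crank2(a,3*np.pi)
c=cap("top"); c2=cap("side"); cv2.imwrite("pics/m2.png",np.hstack([cv2.resize(c["image"][90:330,180:500],(400,300)),cv2.resize(c2["image"][100:340,180:500],(400,300))]))
E
```

```text
crank 9.42 maxF 18.3 regrips 2 F [ 1.6 -1.4  0.2] w 0.0207 t 59.0583
```

View pics/m2.png

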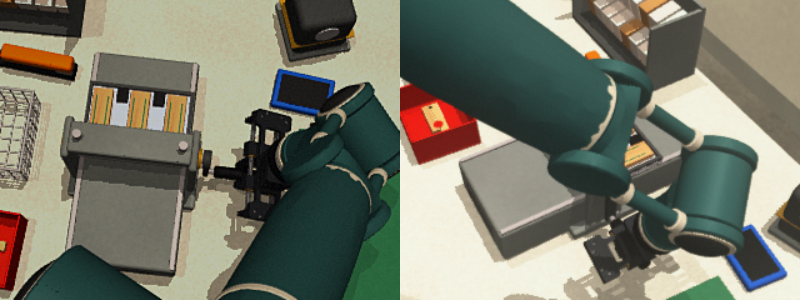

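The bed is past the roller and the tickets are still in their lanes at (140,105) in the left half. I'll finish the second turn and push onto the stop.

```bash
python3 - <<'E'
from h import *
crank2(3*np.pi,4*np.pi+.05)
manip.set_gripper(.06); p=manip.state()["tool_pos"]; manip.move_linear(p-.12*TZ,rate=.25)
manip.move_pose([.42,-.33,.35],down(90))
c=cap("top"); np.savez("t5.npz",**c); P=cloud(c); Z=P[...,2]; hsv=cv2.cvtColor(c["image"],cv2.COLOR_BGR2HSV); u,v=np.meshgrid(range(640),range(480))
box=lambda a,b,cc,d:(u>a)&(u<b)&(v>cc)&(v<d)
for x in blanks(c,lo=(235,120),hi=(350,215),z=.102,zone=((.55,.8),(-.1,.2))): print(x["p"].round(4),x["s"],round(x["a"],1),x["px"])
m=(Z>.17)&box(345,420,180,240); print("handle",rect(P[m][:,:2]),np.percentile(Z[m],[50,95]))
m=(Z>.068)&(Z<.084)&box(105,222,140,250); print("basket",rect(P[m][:,:2]))
b=max(blobs((Z>.03)&(Z<.09)&box(105,222,140,250),500),key=cv2.contourArea); print("basket2",rect(P[b[:,1],b[:,0],:2]))
cv2.imwrite("pics/t5.png",cv2.resize(c["image"][110:260,100:420],None,fx=2.5,fy=2.5)); print(manip.state()["clock"])
E
```

```text
crank 12.62 maxF 14.5 regrips 1 F [11.6  5.8 -3.8] w 0.0211 t 62.525
[6.755e-01 6.000e-04] (112.7, 34.3) -0.9 [322. 164.]
[0.6806 0.064 ] (120.6, 34.7) -1.1 [293. 160.]
handle (array([ 0.55414807, -0.11485641]), (116.8, 21.7), 88.42613220214844) [0.20697156 0.21132822]
basket (array([0.59321643, 0.34688861]), (182.5, 153.0), 88.2538070678711)
basket2 (array([0.57976917, 0.36047586]), (230.3, 195.5), -82.95863580703735)
64.7667
```

View pics/t5.png

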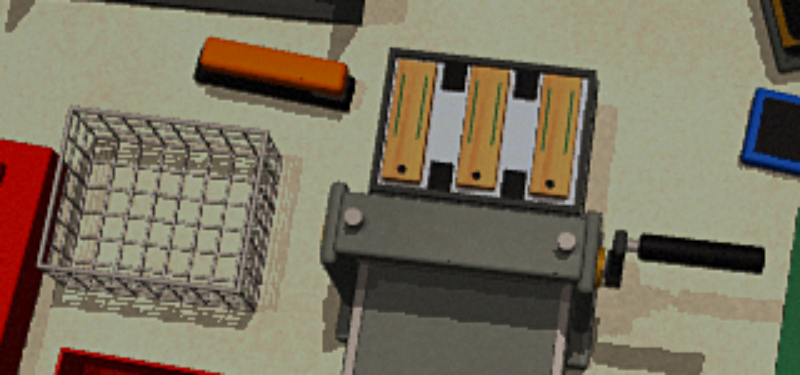

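The bed is fully out: the handle is upright, and the three tickets lie flat in their lanes at (410,120), (483,127) and (555,135). The basket is at (160,205). I'll transfer the tickets, middle one first.

```bash
cat >> h.py <<'E'
BK=np.array([.593,.349])
def unload(lane,z,dx):
    x,y=inpress(.12,lane); manip.set_gripper(.046,25)
    manip.move_pose([x,y,.27],down(YAW)); e=go(x,y,z); f=manip.state()["contact_force"].round(1)
    manip.set_gripper(0,25); manip.dwell(.1); s=manip.state(); print("grip",round(s["gripper_width"],4),e.round(1),f)
    manip.move_linear([x,y,.30],rate=.2); s=manip.state(); print("lift",round(s["gripper_width"],4))
    return s["gripper_width"]>.025 and place(BK[0]+dx,BK[1],.05,88,.05)
E
python3 - <<'E'
from h import *
print(unload(0,.0945,0))
c=cap("side"); cv2.imwrite("pics/s3.png",c["image"]); print(manip.state()["clock"])
E
```

```text
grip 0.034 [0.8 0.  0.7] [-0.3 -0.5  0. ]
lift 0.0336
over 0.0336
at [0.8 0.4 0.8] 0.0335 [-0.2 -0.1 -0.6]
True
74.8917
```

View pics/s3.png

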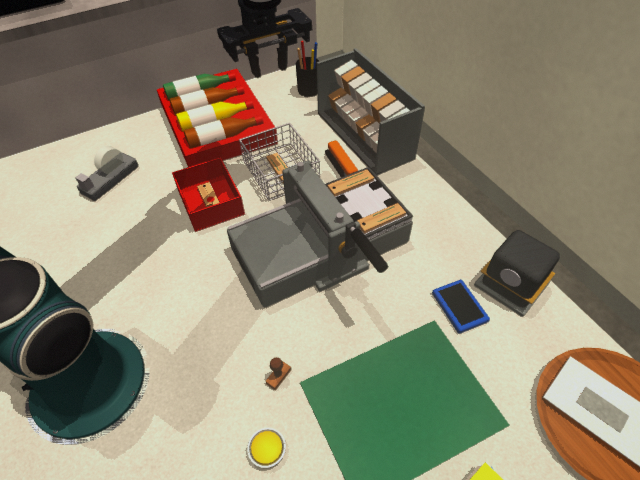

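The first ticket is in the basket at (275,162), and the outer two are still in their lanes. I'll move those now.

```bash
python3 - <<'E'
from h import *
ok=unload(-.0645,.0982,-.02); print(ok)
if ok: print(unload(.0645,.0982,.02))
c=cap("side"); c2=cap("top"); cv2.imwrite("pics/s4.png",np.hstack([cv2.resize(c["image"][90:300,160:440],(400,300)),cv2.resize(c2["image"][90:330,90:410],(400,300))])); print(manip.state()["clock"])
E
```

```text
grip 0.0335 [0.7 0.1 0.6] [ 0.2 -1.  -0.6]
lift 0.0336
over 0.0333
at [0.7 0.4 0.7] 0.0333 [-0.5 -0.3  0.3]
True
grip 0.0336 [0.8 0.2 0.7] [-0.3 -0.3 -0.3]
lift 0.0335
over 0.0333
at [0.8 0.4 0.9] 0.0334 [ 0.5  0.4 -0.8]
True
93.4083
```

View pics/s4.png

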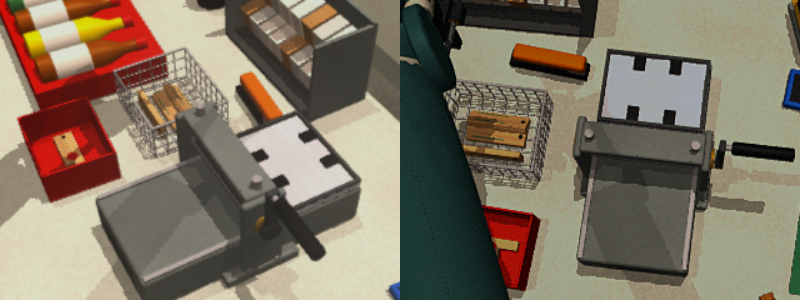

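All three tickets are in the basket and the bed is empty. Next I'll crank it back.

```bash
python3 - <<'E'
from h import *
manip.move_linear([*manip.state()["tool_pos"][:2],.36],rate=.3)
manip.move_pose([.42,-.2,.36],down(90))
grab(0,20); a=crank2(4*np.pi,2*np.pi)
if abs(a-2*np.pi)<.01: a=crank2(a,-.05)
if a<0:
    manip.set_gripper(.06); p=manip.state()["tool_pos"]; manip.move_linear(p-.12*TZ,rate=.25); manip.move_pose([.42,-.33,.35],down(90))
    c=cap("top"); P=cloud(c); Z=P[...,2]; u,v=np.meshgrid(range(640),range(480)); m=(Z>.17)&(u>345)&(u<420)&(v>180)&(v<240); print("handle",rect(P[m][:,:2]))
    cv2.imwrite("pics/t6.png",c["image"])
print(manip.state()["clock"])
E
```

```text
grab 0.0205 19.99003730714321 [ 5.1  1.1 -1.9]
crank 6.28 maxF 16.4 regrips 1 F [ 1.5 -1.3 -4. ] w 0.0202 t 104.5333
crank -0.05 maxF 17.3 regrips 1 F [-7.6  1.1  1.5] w 0.02 t 110.4583
handle (array([ 0.55441876, -0.1147571 ]), (116.4, 22.7), 88.96228790283203)
112.725
```

View pics/t6.png

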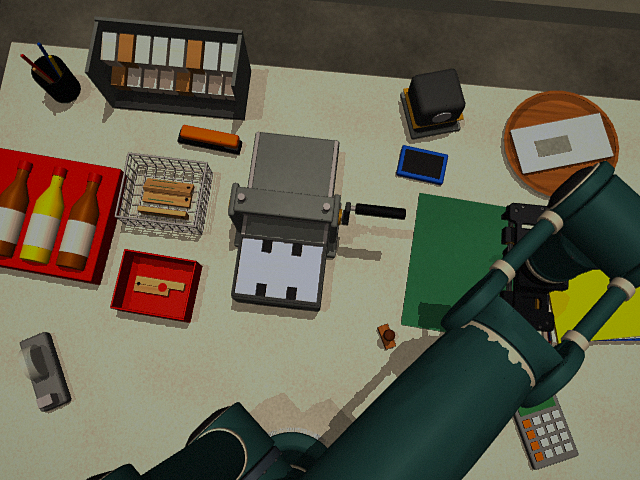

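The bed is home at (280,268) with the handle upright. The three tickets are in the basket at (165,197) and the spoiled blank is in the red box at (158,287). I'll hand the job in.

```bash
python3 -c "
from cell import order; print(order.close_job())"
```

```text
the job is handed in; nothing more can be done
None
```

The job is handed in at about 113 s of robot time: three good tickets pressed and in the basket, the spoiled blank in the red box, and the empty bed cranked back home.

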